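# Take the combination lock off a blood transport case and hold it up

### The job

Unlock the combination lock on the lid of the transport case: turn its dial clockwise, feeling its clicks, until the dial's nose points straight at the shackle, then pull the shackle out of the lock as far as it goes while the lock stays lying in its recess. Then lift the opened lock (its dial makes a good handle) straight up off the hook staple and finish holding it level in the gripper, at least 10 cm above where it lay, shackle still out, touching nothing else. Be gentle: never squeeze or press the lock with more than about 60 N, and leave the things lying around it where they are.

Things in the scene. Friction and masses are not known exactly. Their poses are not given: they have to be found in the camera images.
- lock_center (a point): Centre of the lock: dark steel block 60 x 60 mm, 30 mm high, about 0.36 kg in all, lying dial up in a recess on the case's lid. Axes: z up through the dial, the shackle sticks out towards -x, the side nearest the robot. The recess has 10 mm high ribs on both sides (y) and behind (+x), 2 mm clear of the body; in front stands the hook staple, also 2 mm clear.
- dial_grip (a point): On the dial's axis, half-way up its grip bar, 32 mm above lock_center. Dial: steel disc, 48 mm across, upper face 19.5 mm above lock_center, with an upright black bar 12 mm thick, 32 mm long (its middle 2 mm off the axis), 25 mm tall, top 45 mm above lock_center. A small low nose on the disc prolongs the bar at its pointer end. Turns with the dial: x along the bar, nose at -x.
- dial (a joint): Angle of the dial on the lock (rad, counterclockwise from above positive). 0 = open notch: nose straight at the shackle, bar parallel to its legs. Starts at 0.7 to 1.5. A spring ball clicks every 30 degrees (up to about 0.3 N m), one click position lies at 0. The shackle comes out only within about 0.15 rad of 0; else it stops after 2 to 4 mm. End stops at -1.7 and 1.7.
- shackle_bow (a point): Middle of the cross bar (bow) of the flat U-shaped steel shackle, moves with it, axes as lock_center. Square 10 mm bar, 50 mm wide outside, 30 mm inside, straight legs along the lock's x. Closed, the bow's centre is 59 mm in front of the lock's axis, 10 mm above the lid (5 mm below lock_center), 5 mm of air beneath. Best gripped from above across its 50 mm width at the bow.
- shackle (a joint): How far the shackle is pulled out of the lock (m): 0 closed, 0.018 fully out (stop). It slides with about 2 N of friction and stays where it is left. Fully out, the bow clears the hook staple and the lock can be lifted straight up.
- case: Fixed blue transport case with white lid, 300 x 320 mm, 120 mm high; origin under its centre, x axis away from the shackle side, parallel to the lock's. The lock's centre lies 20 mm in front (-x) of the lid's centre. A steel hook staple (12 mm wide, top 23 mm above the lid) stands inside the shackle, 32 to 42 mm in front of the lock's axis; its beak reaches to 63 mm, over the closed bow.
- logger: Bystander lying on the lid behind the lock: grey temperature logger, 55 x 85 x 20 mm. Origin under its centre.
- marker: Bystander lying on the lid behind the lock: black marker pen 135 mm long, 15 mm thick. Origin under its middle.
- tape: Bystander on the table: paper tape roll, 100 mm diameter, 24 mm high.
- washbottle: Bystander on the table: white bottle, 66 mm diameter, 170 mm tall.
- scissors: Bystander on the table: scissors, about 190 mm long, lying flat.
- stapler: Bystander on the table: stapler 150 x 36 mm, 50 mm high.
Things that resemble listed ones, but are neither listed nor needed, are in the scene too. What is meant by the part that bears lock_center is not orange, and is the smaller of those in its own colour.

How it is judged (in metres and radians):
On the way, in this order (a step that is already met when the one before it is completed fails the run):
1. the dial is turned to its open notch with the shackle still in (value of joint dial between -0.25 and 0.25 rad and value of joint shackle below 0.005 m), for 0.1 s.
2. the shackle is pulled out while the lock still lies in its recess (value of joint shackle above 0.014 m and height (world z) of lock_center below 0.145 m), for 0.1 s.
3. the opened lock is lifted off (height (world z) of lock_center above 0.215 m), for 0.1 s.
At the end, for the whole second after the job is handed in: The gripper holds the lock still, its centre at least 80 mm above where it lay (higher than 215 mm above the table), level within 20 degrees, the shackle at least 12 mm out, not touching the case (height (world z) of lock_center above 0.215 m and angle between lock_center's own z axis and vertical below 0.35 rad and value of joint shackle above 0.012 m and contact force between the fingers and lock above 2 N and contact force between lock and case below 0.1 N and linear speed of lock below 0.05 m/s); the arm keeps its last pose, push and grip.
It fails at once if the lock is squeezed or pressed too hard (more than 75 N on a finger) (contact force between the fingers and lock above 150 N).
It fails at once if a bystander on the lid is moved more than 25 mm (distance of any of logger, marker from where it was at the start of the episode above 0.025 m).
It fails at once if a bystander on the table is moved more than 25 mm (distance of any of tape, washbottle, scissors, stapler from where it was at the start of the episode above 0.025 m).
It also fails if it takes over 61 s, if anything falls off the work surface, if the arm or the gripper's body presses on something with over 40 N, if the wrist force passes 120 N, or if a joint passes its speed limit or range.

### The arm

A 7-joint arm with a two-finger parallel gripper is mounted at the origin on the work surface. World frame = base frame: x ahead of the robot, y to its left, z up, the work surface at z = 0. Lengths are in mm, angles in rad, forces in N, time in s.
With the tool pointing down it reaches from about 400 to 875 mm from the base axis. Payload 4.4 kg.
Tool frame: the origin (TCP) lies on the centre line of the jaws, within the pads' length; the fingertips stand 11 mm ahead of it and the grasp point (between the pads) lies 8 mm behind it (ctrl.tips_ahead is the distance from the TCP to the fingertips, in mm); z points along the fingers, y is the line along which they close (so a half turn about z gives the same grasp; the last joint's range is limited). The gripper opens to 85 mm and grips with 20 to 120 N. Pads are 22 mm wide; open, the fingers measure 114 mm over their backs; the gripper's body (76 mm by 85 mm) begins 54 mm behind the grasp point. The pads swing forward as they close: fully open they stand 13 mm farther back than shut.
Start: joints at [1.098, 0.628, 0.038, 1.517, -0.027, 0.996, -0.02], TCP at [257.215, -596.957, 242.313] pointing down, gripper open.
Joint ranges: [-3.06, 3.06], [-0.37, 2.12], [-1.25, 1.32], [0.18, 2.47], [-1.1, 4.24], [0.23, 1.98], [-2.94, 2.94]. Speed limits (rad/s): [2.57, 2.57, 3.14, 3.14, 3.14, 3.14, 3.14].

### API

Orientations are given as [roll, pitch, yaw] about the fixed x, y, z axes, in that order (R = Rz(yaw) Ry(pitch) Rx(roll)).
In Python, from cell import ctrl, eyes, job gives the robot as it stands. The module is installed in compiled form; this text tells all that it offers.
- The arm moves only by the tool carry_out, never from a script. Its argument "moves" is a list of rows, each an object of numbers: "tx", "ty", "tz": the shift along the tool's x, y, z as a fraction of full scale; "twist": the turn about the tool's z as a fraction of full scale; "fingers": the opening, from 0 (shut) to 1 (fully open). In form: [{"tx": .., "ty": .., "tz": .., "twist": .., "fingers": ..}, ...]. A call has 1 to 12 rows; each row shifts and turns the commanded pose from where the row before left it, along the tool's axes as they then stand; what a row does not reach is not made up. Full scale, the value 1, is 0.3 m for a shift and pi rad for a turn. A row lasts 1/8 s, in which the tool goes at most 62.5 mm and 10.7 degrees, less where a joint would pass 70% of its speed; a pose out of reach is approached as far as the arm can. A call with a number of a shift or a turn outside -1 to 1 is refused whole. A call with a gripper value outside its range is refused whole. The fingers move at their own pace and stop on an object; the grip force is fixed at half the most. Time passes only in rows, so rows that do not move let the fingers close. It gives the time, the measured TCP pose, the force, the opening and the grip force at its end, in the units of the state.
- ctrl.read_state(): the state, without advancing time (a new reading comes with each control period).
- eyes.get_image(name): name is "scene" or "top" or "wrist"; returns a dict with "color" (420x560x3 uint8, blue, green, red), "fovy" (degrees; the focal length in pixels is half the picture's height over the tangent of half this angle, whatever the lens; pixels are square), "cx", "cy" (the principal point, pixels), "world_from_camera" (4x4, takes a point from camera to world coordinates). Camera axes: x right, y up, looking along -z (the intrinsics and any distortion apply to the point x, -y, -z); pixel columns grow to the right and rows downward; lengths in mm; the calibration is good to about 2 mm. A picture is of the moment at which its call begins. There is no depth.
- job.finish_job(): hands the job in; it is judged then, once.
The state is a dict: "clock": time; "qpos": joint angles; "qd": joint speeds; "tau": joint torques, N m; "eef_pos": TCP position; "tool_rot": TCP orientation; "force": force on the tool from outside, world axes, zero at the start; "torque": the same for the moment, N m; "width": finger opening in mm; "gripper_force": force on a finger pad.
Only numpy, scipy, OpenCV 4.12 (cv2) and the standard library are available. Lean on these libraries where they do the work, as an engineer would, in place of code of your own. Each camera call takes 0.05 s, during which the arm holds its last target. There are 200 camera calls.

## Working session

There is one attempt and no reset: what is moved stays moved. The work goes in short steps, Python scripts to look and compute and a tool call to move; the robot and the scene stay as the last step left them, time stands still between calls to the robot, and variables do not carry over. Pictures are saved under pics/ and viewed, at most 12 in all, crops included, and the job is handed in when it is done.

Besides the shell and the picture viewer there is one more tool, called after "Call:" as name(argument=value, ...), one argument or row to a line, values as JSON. carry_out: Moves the arm, as the interface text tells. Its arguments: {"type":"object","properties":{"moves":{"type":"array","items":{"type":"object","properties":{"tx":{"type":"number","minimum":-1,"maximum":1},"ty":{"type":"number","minimum":-1,"maximum":1},"tz":{"type":"number","minimum":-1,"maximum":1},"twist":{"type":"number","minimum":-1,"maximum":1},"fingers":{"type":"number"}}}}},"required":["moves"]}

```bash
mkdir -p pics; cat > h.py <<'E'
import numpy as np, cv2
from cell import ctrl, eyes, job
def grab(name,fn):
    d=eyes.get_image(name); cv2.imwrite(fn,d["color"])
    np.savez(fn[:-3]+"npz",**{k:v for k,v in d.items()}); return d
def load(fn): return np.load(fn[:-3]+"npz",allow_pickle=True)
def ray(d,u,v):
    f=210/np.tan(np.radians(float(d["fovy"]))/2)
    T=np.array(d["world_from_camera"]); r=T[:3,:3]@np.array([(u-float(d["cx"]))/f,-(v-float(d["cy"]))/f,-1]); return T[:3,3],r
def at(d,u,v,z):
    o,r=ray(d,u,v); return o+r*(z-o[2])/r[2]
def proj(d,p):
    f=210/np.tan(np.radians(float(d["fovy"]))/2)
    T=np.array(d["world_from_camera"]); c=T[:3,:3].T@(np.array(p)-T[:3,3]); return float(d["cx"])+f*c[0]/-c[2], float(d["cy"])-f*c[1]/-c[2]
E
python3 - <<'E'
from h import *
a=grab("top","pics/top.png");b=grab("scene","pics/scene.png")
for d in(a,b): print({k:(v if k!="color" else 0) for k,v in d.items()})
print(ctrl.read_state())
cv2.imwrite("pics/both.png",np.hstack([cv2.resize(x["color"],(400,300)) for x in(a,b)]))
E
```

```text
{'color': 0, 'fovy': 52.61023331294762, 'cx': 278.41662136971337, 'cy': 214.13524162248842, 'world_from_camera': array([[ 1.86481267e-02,  9.84265417e-01, -1.75709524e-01,
         3.24170701e+02],
       [-9.99675727e-01,  1.53072056e-02, -2.03502143e-02,
        -2.28340978e+01],
       [-1.73403904e-02,  1.76032040e-01,  9.84231696e-01,
         1.23791578e+03],
       [ 0.00000000e+00,  0.00000000e+00,  0.00000000e+00,
         1.00000000e+00]])}
{'color': 0, 'fovy': 55.153879971053286, 'cx': 282.2865834639367, 'cy': 208.40344854114176, 'world_from_camera': array([[-7.03221188e-01, -4.19008960e-01,  5.74379188e-01,
         1.15412881e+03],
       [ 7.10735282e-01, -3.93496346e-01,  5.83108896e-01,
         5.95886078e+02],
       [-1.83117405e-02,  8.18286085e-01,  5.74519419e-01,
         7.39874701e+02],
       [ 0.00000000e+00,  0.00000000e+00,  0.00000000e+00,
         1.00000000e+00]])}
{'clock': 0.1, 'qpos': array([ 1.09819503,  0.62925837,  0.03841902,  1.51822406, -0.02702211,
        0.99631999, -0.02002024]), 'qd': array([ 0.00159767, -0.00031266, -0.00049294, -0.00262032, -0.00029409,
        0.00089011,  0.00068468]), 'tau': array([ 3.37327183e-03, -5.64528465e+01,  1.23036012e+00, -1.93972260e+01,
        1.12508802e-02,  5.42510912e-03,  4.69385554e-05]), 'eef_pos': array([ 257.02870706, -596.45090584,  241.49154678]), 'tool_rot': array([-3.13989949e+00, -1.71494799e-05,  4.06790827e-01]), 'force': array([-1.22033113, -0.24315712,  0.0544631 ]), 'torque': array([-0.00890857,  0.00409519, -0.05379424]), 'gripper_force': 0.0, 'width': 85.85764335456203}
```

View pics/top.png

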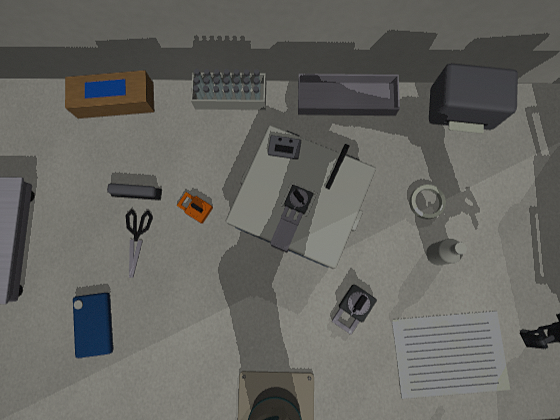

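View pics/scene.png

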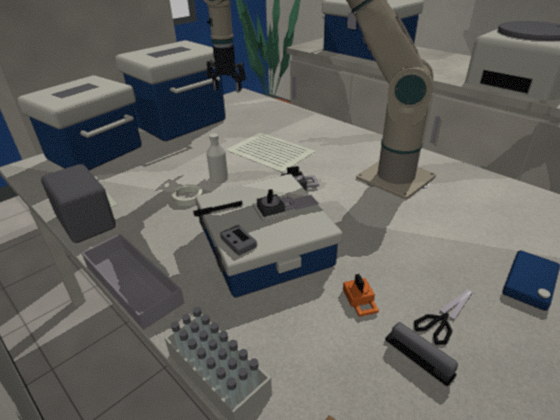

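Top view: there are three lock-like things. One is dark, on the lid at (298,199). A larger dark one lies on the table at (356,303), and an orange one at (194,206). The lid one fits: it is dark, the smaller of the two, and sits on the case. I'll confirm it in a crop.

```bash
python3 - <<'E'
from h import *
a=load("pics/top.png")["color"]
c=cv2.resize(a[120:275,220:380],None,fx=5,fy=5,interpolation=cv2.INTER_CUBIC)[:, :]
c=cv2.resize(a[125:270,222:378],(780,580)[0:2] if 0 else (624,580),interpolation=cv2.INTER_CUBIC)
c=np.clip(c.astype(float)*1.6,0,255).astype(np.uint8)
cv2.imwrite("pics/c1.png",c)
E
```

```text
(no output)
```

View pics/c1.png

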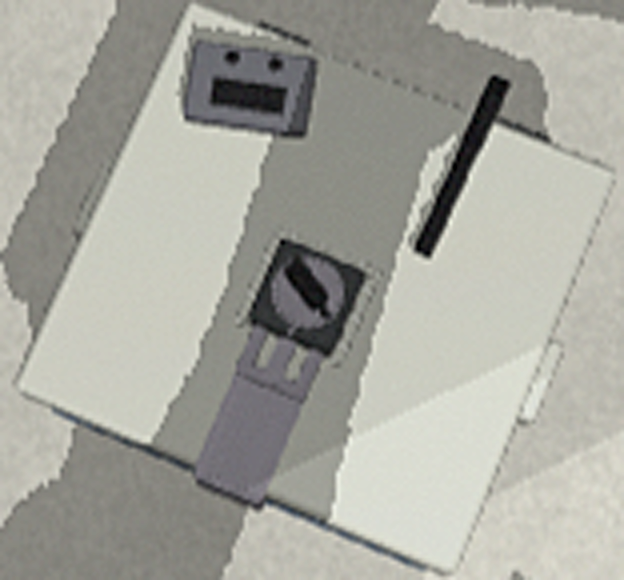

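```bash
python3 - <<'E'
from h import *
d=load("pics/top.png")
q=lambda u,v,z: at(d,222+u/4,125+v/4,z)
C=[q(193,5,120),q(614,173,120),q(450,573,120),q(18,388,120)]
for c in C: print(c.round(1))
for i in range(4): e=C[i]-C[i-1]; print(np.linalg.norm(e).round(1),np.degrees(np.arctan2(e[1],e[0])).round(1))
m=np.mean(C,0); print("lid",m)
# dial disc centre (308,288) at z=154.5 ; body top corners at z=150
print("dial",q(308,288,154.5))
B=[q(281,240,150),q(366,268,150),q(333,356,150),q(248,323,150)]
print("body",np.mean(B,0))
for i in range(4): e=B[i]-B[i-1]; print(np.linalg.norm(e).round(1),np.degrees(np.arctan2(e[1],e[0])).round(1))
a,b=q(290,260,180),q(322,308,180); e=b-a
print("bar",(a+b)/2,np.degrees(np.arctan2(e[1],e[0])),np.linalg.norm(e))
E
```

```text
[771.3  27.6 120. ]
[ 654.4 -261.   120. ]
[ 382.7 -148.7  120. ]
[500.3 138.5 120. ]
292.9 -22.3
311.4 -112.1
294.0 157.5
310.4 67.7
lid [577.1574834  -60.88192772 120.        ]
dial [563.80859795 -53.26600412 154.5       ]
body [559.08371904 -52.78651224 150.        ]
59.8 -20.4
58.8 -107.9
62.6 160.2
59.4 69.3
bar [560.79813132 -51.22255008 180.        ] -146.27621957050246 37.26297305452598
```

The crop confirms it: the dark lock has its centre at about (308,295) in the crop, with the nose at lower right and the shackle side at lower left. The body centre is about (559,-53) and agrees with the lid-based estimate. Lock yaw is -22.4° and the dial is at about +56°. Next I'll hover above it.

Call:
carry_out(
  moves=[
    {"tx": 0.137, "ty": -0.105, "tz": -0.012, "twist": 0, "fingers": 1},
    {"tx": 0.137, "ty": -0.105, "tz": -0.012, "twist": 0, "fingers": 1},
    {"tx": 0.137, "ty": -0.105, "tz": -0.012, "twist": 0, "fingers": 1},
    {"tx": 0.137, "ty": -0.105, "tz": -0.012, "twist": 0, "fingers": 1},
    {"tx": 0.137, "ty": -0.105, "tz": -0.012, "twist": 0, "fingers": 1},
    {"tx": 0.137, "ty": -0.105, "tz": -0.012, "twist": 0, "fingers": 1},
    {"tx": 0.137, "ty": -0.105, "tz": -0.012, "twist": 0, "fingers": 1},
    {"tx": 0.137, "ty": -0.105, "tz": -0.012, "twist": 0, "fingers": 1},
    {"tx": 0.137, "ty": -0.105, "tz": -0.012, "twist": 0, "fingers": 1},
    {"tx": 0.137, "ty": -0.105, "tz": -0.012, "twist": 0, "fingers": 1},
    {"tx": 0.137, "ty": -0.105, "tz": -0.012, "twist": 0, "fingers": 1},
    {"tx": 0.137, "ty": -0.105, "tz": -0.012, "twist": 0, "fingers": 1},
  ],
)

```text
clock: 1.6
eef_pos: [561.0, -53.2, 285.4]
tool_rot: [-3.142, 0.001, 0.407]
force: [0.6, 0.5, -0.8]
width: 85.2
gripper_force: 0.0
```

Call:
carry_out(
  moves=[
    {"twist": -0.029, "fingers": 1},
    {"twist": -0.029, "fingers": 1},
    {"fingers": 1},
    {"fingers": 1},
  ],
)

```text
validation failed for argument at $.mo...
```

```bash
python3 - <<'E'
from h import *
d=grab("wrist","pics/w1.png"); print(ctrl.read_state()["eef_pos"],ctrl.read_state()["tool_rot"],ctrl.read_state()["qpos"]); print(d["world_from_camera"],d["fovy"])
c=np.clip(d["color"].astype(float)*1.4,0,255).astype(np.uint8)
cv2.imwrite("pics/w1b.png",cv2.resize(c,(784,588),interpolation=cv2.INTER_CUBIC))
print(proj(d,(559,-53,150)))
E
```

```text
[564.882575   -43.88160967 285.80181303] [-3.13715674 -0.0063856   0.41635603] [ 0.05460887  0.45844587 -0.03362486  1.70275411  0.00982532  0.97675687
 -1.13542709]
[[ 3.95951472e-01  8.84133548e-01  2.48053021e-01  6.24032423e+02]
 [-9.18270994e-01  3.81496632e-01  1.06012744e-01 -2.62093127e+01]
 [-9.01968878e-04 -2.69755796e-01  9.62928345e-01  4.17110572e+02]
 [ 0.00000000e+00  0.00000000e+00  0.00000000e+00  1.00000000e+00]] 66.14094974712549
(np.float64(276.3457823849688), np.float64(208.1836736010437))
```

View pics/w1b.png

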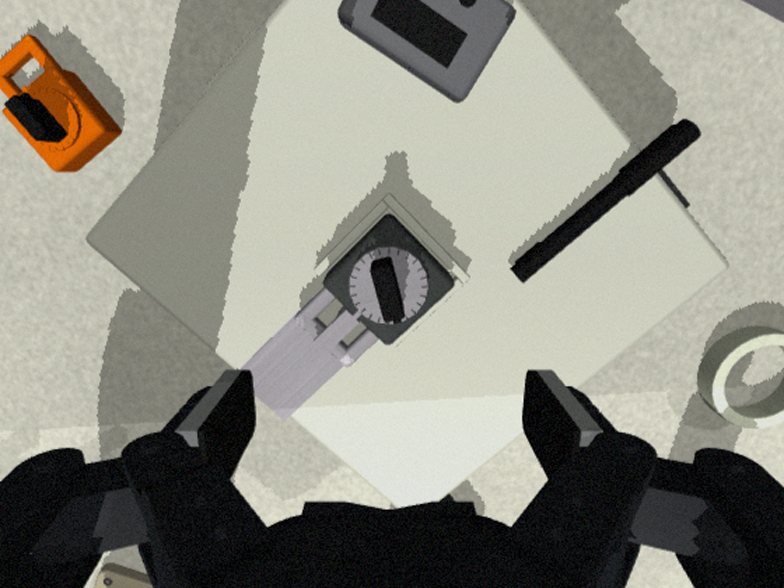

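```bash
python3 - <<'E'
from h import *
d=load("pics/w1.png")
q=lambda u,v,z: at(d,u/1.4,v/1.4,z)
B=[q(389,213,150),q(456,284,150),q(389,346,150),q(323,283,150)]
print("body",np.mean(B,0))
for i in range(4): e=B[i]-B[i-1]; print(np.linalg.norm(e).round(1),np.degrees(np.arctan2(e[1],e[0])).round(1))
print("disc",q(389,286,154.5))
g=cv2.cvtColor(d["color"],6)
m=(g<45).astype(np.uint8); n,l,s,c=cv2.connectedComponentsWithStats(m)
for i in range(1,n):
    if 100<s[i,4] and abs(c[i,0]-278)<60 and abs(c[i,1]-205)<60:
        r=cv2.minAreaRect(np.argwhere(l==i)[:,::-1].astype(np.float32)); print(s[i],c[i],r)
E
python3 - <<'E'
from h import *
d=load("pics/w1.png")
c=d["color"][140:265,190:345]; c=np.clip(c.astype(float)*1.8,0,255).astype(np.uint8)
cv2.imwrite("pics/c2.png",cv2.resize(c,None,fx=4.8,fy=4.8,interpolation=cv2.INTER_CUBIC))
E
```

```text
body [564.54232018 -52.18691717 150.        ]
58.1 -20.4
59.0 -112.9
57.4 158.1
57.4 67.7
disc [563.7046581 -52.376793  154.5      ]
[ 231  153   93   66 1304] [280.12960123 178.91641104] ((277.2500305175781, 199.75), (69.29645538330078, 70.00357055664062), 45.0)
[265 183  24  49 754] [276.56233422 206.62732095] ((276.8653564453125, 207.67306518554688), (48.238182067871094, 16.92721939086914), 74.74488067626953)
```

View pics/c2.png

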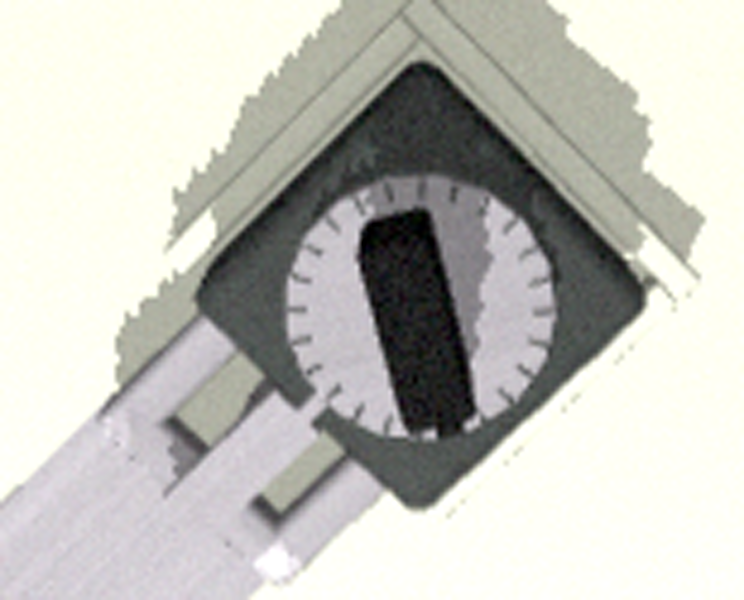

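Wrist view: the lock is centred, bar's nose end at crop (455,430), disc centre at (422,305). The arm was still settling, so I'll turn to the bar angle, settle, and measure again.

Call:
carry_out(
  moves=[
    {"tx": 0, "ty": 0, "tz": 0, "twist": -0.029, "fingers": 1},
    {"tx": 0, "ty": 0, "tz": 0, "twist": -0.029, "fingers": 1},
    {"tx": 0, "ty": 0, "tz": 0, "twist": 0, "fingers": 1},
    {"tx": 0, "ty": 0, "tz": 0, "twist": 0, "fingers": 1},
    {"tx": 0, "ty": 0, "tz": 0, "twist": 0, "fingers": 1},
    {"tx": 0, "ty": 0, "tz": 0, "twist": 0, "fingers": 1},
  ],
)

```text
clock: 2.4
eef_pos: [560.6, -54.7, 285.5]
tool_rot: [3.142, -0.0, 0.589]
force: [0.1, -0.4, -0.0]
width: 85.5
gripper_force: 0.0
```

```bash
python3 - <<'E'
from h import *
d=grab("wrist","pics/w2.png"); s=ctrl.read_state(); print(s["eef_pos"],s["tool_rot"],s["qpos"])
c=d["color"]
u,v=map(int,proj(d,(562,-52,155))); print(u,v); 
x0,y0=u-85,v-65; np.save("pics/off",[x0,y0])
c=np.clip(c[y0:y0+130,x0:x0+170].astype(float)*1.8,0,255).astype(np.uint8)
cv2.imwrite("pics/c3.png",cv2.resize(c,None,fx=4.5,fy=4.5,interpolation=cv2.INTER_CUBIC)); print(x0,y0)
E
```

```text
[560.61417272 -54.69866826 285.55170315] [ 3.14152312e+00 -6.85199550e-05  5.88568159e-01] [ 0.09598205  0.45601181 -0.07215344  1.70805346  0.03828656  0.97879995
 -0.97241717]
275 204
190 139
```

View pics/c3.png

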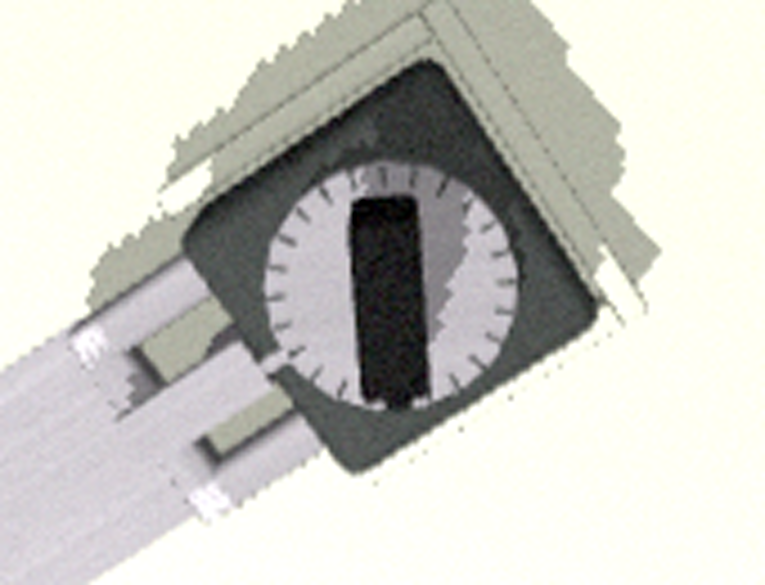

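```bash
python3 - <<'E'
from h import *
d=load("pics/w2.png")
q=lambda u,v,z: at(d,190+u/4.5,139+v/4.5,z)
ang=lambda e: np.degrees(np.arctan2(e[1],e[0])).round(1)
print("disc",q(391,284,154.5), np.linalg.norm(q(263,284,154.5)-q(519,284,154.5)))
B=[q(430,60,150),q(600,303,150),q(355,472,150),q(183,240,150)]
print("body",np.mean(B,0))
for i in range(4): e=B[i]-B[i-1]; print(np.linalg.norm(e).round(1),ang(e))
a,b=q(383,203,180),q(395,396,180); print("bar",(a+b)/2,np.linalg.norm(b-a),ang(b-a), "thick",np.linalg.norm(q(354,300,180)-q(422,300,180)))
print("nose from disc",ang(q(401,404,154.5)-q(391,284,154.5)))
print("shackle left leg edge",ang(q(0,362,130)-q(185,255,130)), "right",ang(q(150,548,130)-q(320,452,130)))
print(np.array(d["world_from_camera"])[:3,3])
E
```

```text
disc [564.25088285 -51.73622988 154.5       ] 47.67325955786618
body [565.22814005 -51.27156332 150.        ]
57.0 -20.4
56.0 -110.6
58.0 160.0
56.4 68.3
bar [566.7560606 -49.7506436 180.       ] 33.64317953692228 -142.9 thick 11.469507066289959
nose from disc -141.7
shackle left leg edge 153.8 right 154.5
[617.59531988 -16.85265617 417.30146455]
```

Lock axis ≈ (564,-52), lock yaw ≈ -22°, bar ≈ 37.5°, so the dial is on the 60° click. I'll descend around the bar.

Call:
carry_out(
  moves=[
    {"tx": 0, "ty": 0, "tz": 0, "twist": -0.02, "fingers": 0.5},
    {"tx": 0.0155, "ty": 0, "tz": 0.08, "twist": 0, "fingers": 0.5},
    {"tx": 0, "ty": 0, "tz": 0.08, "twist": 0, "fingers": 0.5},
    {"tx": 0, "ty": 0, "tz": 0.08, "twist": 0, "fingers": 0.5},
    {"tx": 0, "ty": 0, "tz": 0.08, "twist": 0, "fingers": 0.5},
    {"tx": 0, "ty": 0, "tz": 0.017, "twist": 0, "fingers": 0.5},
    {"tx": 0, "ty": 0, "tz": 0.017, "twist": 0, "fingers": 0.5},
    {"tx": 0, "ty": 0, "tz": 0.017, "twist": 0, "fingers": 0.5},
    {"tx": 0, "ty": 0, "tz": 0.017, "twist": 0, "fingers": 0.5},
    {"tx": 0, "ty": 0, "tz": 0, "twist": 0, "fingers": 0.5},
    {"tx": 0, "ty": 0, "tz": 0, "twist": 0, "fingers": 0.5},
  ],
)

```text
clock: 3.82
eef_pos: [564.5, -51.9, 169.3]
tool_rot: [3.141, -0.0, 0.652]
force: [-0.5, -0.2, -0.9]
width: 42.9
gripper_force: 0.0
```

```bash
python3 - <<'E'
from h import *
print(ctrl.tips_ahead)
grab("wrist","pics/w3.png")
E
```

```text
11.0
```

View pics/w3.png

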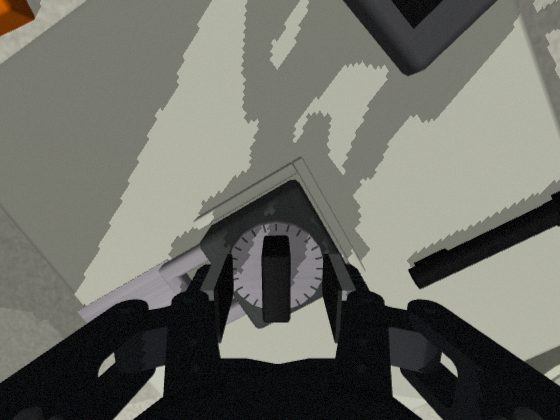

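The bar, at (276,280), is vertical in the image and centred between the pads (about 230 and 328). I'll close the gripper.

Call:
carry_out(
  moves=[
    {"tx": 0, "ty": 0, "tz": 0, "twist": 0, "fingers": 0},
    {"tx": 0, "ty": 0, "tz": 0, "twist": 0, "fingers": 0},
    {"tx": 0, "ty": 0, "tz": 0, "twist": 0, "fingers": 0},
    {"tx": 0, "ty": 0, "tz": 0, "twist": 0, "fingers": 0},
    {"tx": 0, "ty": 0, "tz": 0, "twist": 0, "fingers": 0},
    {"tx": 0, "ty": 0, "tz": 0, "twist": 0, "fingers": 0},
  ],
)

```text
clock: 4.62
eef_pos: [564.3, -51.6, 169.4]
tool_rot: [-3.141, -0.0, 0.652]
force: [-1.7, -0.1, 5.0]
width: 10.5
gripper_force: 61.0
```

Call:
carry_out(
  moves=[
    {"tx": 0, "ty": 0, "tz": 0, "twist": 0.0167, "fingers": 0},
    {"tx": 0, "ty": 0, "tz": 0, "twist": 0.0167, "fingers": 0},
    {"tx": 0, "ty": 0, "tz": 0, "twist": 0.0167, "fingers": 0},
    {"tx": 0, "ty": 0, "tz": 0, "twist": 0.0167, "fingers": 0},
    {"tx": 0, "ty": 0, "tz": 0, "twist": 0.0167, "fingers": 0},
    {"tx": 0, "ty": 0, "tz": 0, "twist": 0.0167, "fingers": 0},
    {"tx": 0, "ty": 0, "tz": 0, "twist": 0.0167, "fingers": 0},
    {"tx": 0, "ty": 0, "tz": 0, "twist": 0.0167, "fingers": 0},
    {"tx": 0, "ty": 0, "tz": 0, "twist": 0.0167, "fingers": 0},
    {"tx": 0, "ty": 0, "tz": 0, "twist": 0.0167, "fingers": 0},
  ],
)

```text
clock: 5.88
eef_pos: [564.7, -51.7, 169.4]
tool_rot: [-3.142, -0.001, 0.126]
force: [-1.3, 1.5, 4.6]
width: 10.5
gripper_force: 60.9
```

```bash
python3 - <<'E'
from h import *
s=ctrl.read_state(); print(s["force"],s["torque"],s["tool_rot"],s["gripper_force"])
E
```

```text
[-1.33140199  1.52556115  4.561115  ] [ 0.18634317  0.2288483  -0.03312252] [-3.14155139e+00 -8.38153593e-04  1.25609484e-01] 60.93599081039429
```

Call:
carry_out(
  moves=[
    {"tx": 0, "ty": 0, "tz": 0, "twist": 0.0167, "fingers": 0},
    {"tx": 0, "ty": 0, "tz": 0, "twist": 0.0167, "fingers": 0},
    {"tx": 0, "ty": 0, "tz": 0, "twist": 0.0167, "fingers": 0},
    {"tx": 0, "ty": 0, "tz": 0, "twist": 0.0167, "fingers": 0},
    {"tx": 0, "ty": 0, "tz": 0, "twist": 0.0167, "fingers": 0},
    {"tx": 0, "ty": 0, "tz": 0, "twist": 0.0167, "fingers": 0},
    {"tx": 0, "ty": 0, "tz": 0, "twist": 0.0167, "fingers": 0},
    {"tx": 0, "ty": 0, "tz": 0, "twist": 0.0167, "fingers": 0},
    {"tx": 0, "ty": 0, "tz": 0, "twist": 0.0167, "fingers": 0},
    {"tx": 0, "ty": 0, "tz": 0, "twist": 0.0167, "fingers": 0},
    {"tx": 0, "ty": 0, "tz": 0, "twist": 0, "fingers": 0},
    {"tx": 0, "ty": 0, "tz": 0, "twist": 0, "fingers": 0},
  ],
)

```text
clock: 7.38
eef_pos: [564.6, -52.2, 169.4]
tool_rot: [3.142, -0.001, -0.397]
force: [-1.1, 0.9, 5.3]
width: 10.4
gripper_force: 61.0
```

```bash
python3 - <<'E'
from h import *
s=ctrl.read_state(); print(s["force"],s["torque"],s["tool_rot"],s["gripper_force"],s["qpos"])
E
```

```text
[-1.07625253  0.93079949  5.31219148] [ 0.04049432  0.33631267 -0.07694374] [ 3.14154412e+00 -7.00879704e-04 -3.97309813e-01] 61.01471543312073 [-0.1027189   0.61201018  0.22402712  1.83214762 -0.19482174  0.71807678
 -1.73901119]
```

```bash
python3 - <<'E'
from h import *
print(ctrl.tips_ahead)
E
```

```text
11.0
```

Call:
carry_out(
  moves=[
    {"tx": 0, "ty": 0, "tz": 0, "twist": 0, "fingers": 0.5},
    {"tx": 0, "ty": 0, "tz": 0, "twist": 0, "fingers": 0.5},
    {"tx": 0, "ty": 0, "tz": 0, "twist": 0, "fingers": 0.5},
    {"tx": 0, "ty": 0, "tz": 0, "twist": 0, "fingers": 0.5},
    {"tx": 0, "ty": 0, "tz": -0.05, "twist": 0, "fingers": 0.8},
    {"tx": 0, "ty": 0, "tz": -0.1, "twist": 0, "fingers": 0.8},
    {"tx": -0.1, "ty": 0, "tz": -0.1, "twist": 0, "fingers": 0.8},
    {"tx": -0.1, "ty": 0, "tz": 0, "twist": 0, "fingers": 0.8},
    {"tx": 0, "ty": 0, "tz": 0, "twist": 0, "fingers": 0.8},
    {"tx": 0, "ty": 0, "tz": 0, "twist": 0, "fingers": 0.8},
    {"tx": 0, "ty": 0, "tz": 0, "twist": 0, "fingers": 0.8},
  ],
)

```text
clock: 8.75
eef_pos: [509.9, -29.1, 244.2]
tool_rot: [3.142, -0.001, -0.398]
force: [-1.1, 0.4, -0.1]
width: 68.4
gripper_force: 0.0
```

```bash
python3 - <<'E'
from h import *
d=grab("wrist","pics/w4.png"); s=ctrl.read_state(); print(s["eef_pos"],s["tool_rot"])
c=np.clip(d["color"].astype(float)*1.5,0,255).astype(np.uint8)
u,v=map(int,proj(d,(530,-38,140))); print(u,v)
x0,y0=max(0,u-110),max(0,v-80)
print(x0,y0); cv2.imwrite("pics/c4.png",cv2.resize(c[y0:y0+160,x0:x0+220],None,fx=3.6,fy=3.6,interpolation=cv2.INTER_CUBIC))
E
```

```text
[509.72166748 -29.0558198  244.07286337] [ 3.14143486e+00 -5.50687758e-04 -3.98023024e-01]
278 187
168 107
```

View pics/c4.png

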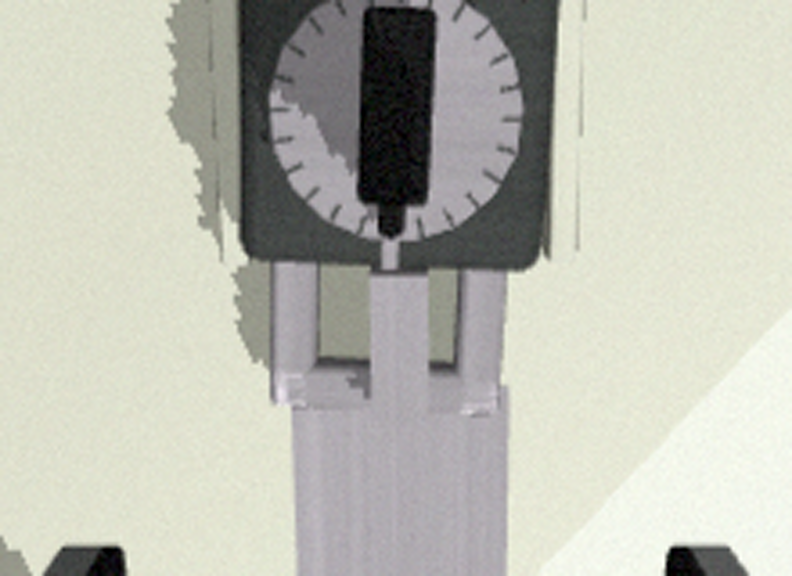

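```bash
python3 - <<'E'
from h import *
d=load("pics/w4.png")
q=lambda u,v,z: at(d,168+u/3.6,107+v/3.6,z)
ang=lambda e: np.degrees(np.arctan2(e[1],e[0])).round(1)
a,b=q(273,385,135),q(501,393,135); print("bow",(a+b)/2,np.linalg.norm(b-a),ang(a-b)-90)
l,r=q(272,270,135),q(507,275,135); print("legs",l,r,np.linalg.norm(l-r),ang(l-a),ang(r-b))
print("disc",q(396,115,154.5))
print("bodyfront",(q(243,255,150)+q(545,265,150))/2, ang(q(243,255,150)-q(545,265,150))-90)
print("bow front edge",q(340,407,135),"bow rear edge",q(340,368,135))
print("plate",np.linalg.norm(q(297,500,120)-q(508,500,120)))
x=np.array([np.cos(-.39),np.sin(-.39),0]); y=np.array([-x[1],x[0],0])
for n,p in dict(bow=(a+b)/2,disc=q(396,115,154.5),tcp=np.array([509.8,-29.1,0]),fr=q(340,407,135),re=q(340,368,135)).items(): print(n,p@x,p@y)
E
```

```text
bow [510.11616792 -27.37795707 135.        ] 49.25864173942935 -24.900000000000006
legs [543.40162551 -15.19485356 135.        ] [523.31990192 -60.29036971 135.        ] 49.36477690663527 -23.9 -24.2
disc [563.42914245 -51.79848194 154.5       ]
bodyfront [537.75991554 -40.6468592  150.        ] -24.700000000000003
bow front edge [510.32931561 -16.38199735 135.        ] bow rear edge [518.35552974 -19.87102046 135.        ]
plate 49.72254956304934
bow 482.2198473983915 168.6181368760277
disc 540.8139011949863 166.3003474705374
tcp 482.58212159534224 166.9052003879399
fr 478.2364531237852 178.8694359286955
re 486.9864574554401 178.69388047089066
```

Nose points at the mark: the dial is open. The shackle bow is at (510,-27.4) and the lock has twisted slightly, to about -24.4°. I'll descend on the bow.

Call:
carry_out(
  moves=[
    {"tx": 0, "ty": -0.0055, "tz": 0.08, "twist": 0.009, "fingers": 0.78},
    {"tx": 0, "ty": 0, "tz": 0.08, "twist": 0, "fingers": 0.78},
    {"tx": 0, "ty": 0, "tz": 0.08, "twist": 0, "fingers": 0.78},
    {"tx": 0, "ty": 0, "tz": 0.08, "twist": 0, "fingers": 0.78},
    {"tx": 0, "ty": 0, "tz": 0.02, "twist": 0, "fingers": 0.78},
    {"tx": 0, "ty": 0, "tz": 0.02, "twist": 0, "fingers": 0.78},
    {"tx": 0, "ty": 0, "tz": 0, "twist": 0, "fingers": 0.78},
    {"tx": 0, "ty": 0, "tz": 0, "twist": 0, "fingers": 0.78},
  ],
)

```text
clock: 9.8
eef_pos: [510.2, -27.1, 136.8]
tool_rot: [-3.141, -0.001, -0.426]
force: [0.1, -0.4, 0.2]
width: 66.8
gripper_force: 0.0
```

```bash
python3 - <<'E'
from h import *
d=grab("wrist","pics/w5.png"); a=d["color"]; 
b=grab("scene","pics/s5.png")
u,v=map(int,proj(b,(510,-27,135)))
c=cv2.resize(b["color"][v-45:v+45,u-60:u+60],(560,420),interpolation=cv2.INTER_CUBIC)
cv2.imwrite("pics/c5.png",np.clip(np.vstack([cv2.resize(a,(400,300)),cv2.resize(c,(400,300))])*1.4,0,255).astype(np.uint8))
E
```

```text
(no output)
```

View pics/c5.png

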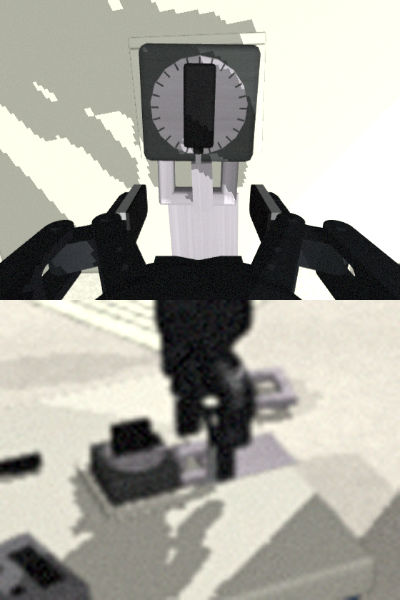

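The pads straddle the bow centrally. I'll narrow to just outside the bow and probe down gently.

Call:
carry_out(
  moves=[
    {"tx": 0, "ty": 0, "tz": 0, "twist": 0, "fingers": 0.65},
    {"tx": 0, "ty": 0, "tz": 0, "twist": 0, "fingers": 0.65},
    {"tx": 0, "ty": 0, "tz": 0.007, "twist": 0, "fingers": 0.65},
    {"tx": 0, "ty": 0, "tz": 0, "twist": 0, "fingers": 0.65},
  ],
)

```text
clock: 10.4
eef_pos: [509.5, -27.1, 133.8]
tool_rot: [3.141, 0.0, -0.426]
force: [1.0, -0.3, -0.1]
width: 55.5
gripper_force: 0.0
```

Call:
carry_out(
  moves=[
    {"tx": 0, "ty": 0, "tz": 0.004, "twist": 0, "fingers": 0.65},
    {"tx": 0, "ty": 0, "tz": 0, "twist": 0, "fingers": 0.65},
  ],
)

```text
clock: 10.65
eef_pos: [509.5, -27.1, 132.7]
tool_rot: [3.141, 0.0, -0.426]
force: [-0.1, 0.6, -0.4]
width: 55.6
gripper_force: 0.0
```

Call:
carry_out(
  moves=[
    {"tx": 0, "ty": 0, "tz": 0.004, "twist": 0, "fingers": 0.65},
    {"tx": 0, "ty": 0, "tz": 0, "twist": 0, "fingers": 0.65},
  ],
)

```text
clock: 10.9
eef_pos: [509.6, -27.1, 131.5]
tool_rot: [3.142, 0.0, -0.426]
force: [-0.4, 0.3, 0.3]
width: 55.3
gripper_force: 0.0
```

Call:
carry_out(
  moves=[
    {"tx": 0, "ty": 0, "tz": 0.004, "twist": 0, "fingers": 0.65},
    {"tx": 0, "ty": 0, "tz": 0, "twist": 0, "fingers": 0.65},
  ],
)

```text
clock: 11.15
eef_pos: [509.5, -27.1, 130.3]
tool_rot: [3.142, 0.0, -0.426]
force: [0.5, 0.6, 0.5]
width: 55.6
gripper_force: 0.0
```

Call:
carry_out(
  moves=[
    {"tx": 0, "ty": 0, "tz": 0, "twist": 0, "fingers": 0},
    {"tx": 0, "ty": 0, "tz": 0, "twist": 0, "fingers": 0},
    {"tx": 0, "ty": 0, "tz": 0, "twist": 0, "fingers": 0},
    {"tx": 0, "ty": 0, "tz": 0, "twist": 0, "fingers": 0},
  ],
)

```text
clock: 11.65
eef_pos: [509.6, -27.0, 130.6]
tool_rot: [-3.141, 0.0, -0.426]
force: [-1.4, 0.2, 5.4]
width: 48.1
gripper_force: 61.1
```

Gripped. Now I'll pull.

Call:
carry_out(
  moves=[
    {"tx": -0.007, "ty": 0, "tz": 0, "twist": 0, "fingers": 0},
    {"tx": -0.007, "ty": 0, "tz": 0, "twist": 0, "fingers": 0},
    {"tx": -0.007, "ty": 0, "tz": 0, "twist": 0, "fingers": 0},
    {"tx": -0.007, "ty": 0, "tz": 0, "twist": 0, "fingers": 0},
    {"tx": 0, "ty": 0, "tz": 0, "twist": 0, "fingers": 0},
  ],
)

```text
clock: 12.28
eef_pos: [501.8, -23.5, 130.5]
tool_rot: [-3.142, 0.0, -0.426]
force: [0.8, -0.5, 3.3]
width: 48.3
gripper_force: 61.4
```

Call:
carry_out(
  moves=[
    {"tx": -0.007, "ty": 0, "tz": 0, "twist": 0, "fingers": 0},
    {"tx": -0.007, "ty": 0, "tz": 0, "twist": 0, "fingers": 0},
    {"tx": -0.007, "ty": 0, "tz": 0, "twist": 0, "fingers": 0},
    {"tx": -0.007, "ty": 0, "tz": 0, "twist": 0, "fingers": 0},
    {"tx": 0, "ty": 0, "tz": 0, "twist": 0, "fingers": 0},
  ],
)

```text
clock: 12.9
eef_pos: [493.9, -19.9, 130.4]
tool_rot: [3.142, 0.001, -0.425]
force: [0.3, -0.1, 2.8]
width: 48.3
gripper_force: 61.4
```

Call:
carry_out(
  moves=[
    {"tx": -0.005, "ty": 0, "tz": 0, "twist": 0, "fingers": 0},
    {"tx": 0, "ty": 0, "tz": 0, "twist": 0, "fingers": 0},
  ],
)

```text
clock: 13.15
eef_pos: [493.3, -19.6, 130.5]
tool_rot: [-3.141, -0.001, -0.426]
force: [2.2, -0.9, 2.7]
width: 48.3
gripper_force: 61.3
```

Call:
carry_out(
  moves=[
    {"tx": -0.005, "ty": 0, "tz": 0, "twist": 0, "fingers": 0},
    {"tx": 0, "ty": 0, "tz": 0, "twist": 0, "fingers": 0},
  ],
)

```text
clock: 13.4
eef_pos: [493.2, -19.5, 130.7]
tool_rot: [-3.141, -0.003, -0.426]
force: [4.7, -2.8, 1.7]
width: 48.2
gripper_force: 61.5
```

Call:
carry_out(
  moves=[
    {"tx": -0.005, "ty": 0, "tz": 0, "twist": 0, "fingers": 0},
    {"tx": 0, "ty": 0, "tz": 0, "twist": 0, "fingers": 0},
    {"tx": 0, "ty": 0, "tz": 0, "twist": 0, "fingers": 0},
  ],
)

```text
clock: 13.78
eef_pos: [493.1, -19.4, 130.9]
tool_rot: [-3.141, -0.006, -0.426]
force: [8.1, -2.9, 0.4]
width: 48.2
gripper_force: 62.0
```

At the stop (18 mm out). I'll relax, release, rise and move back over the dial.

Call:
carry_out(
  moves=[
    {"tx": 0.01, "ty": 0, "tz": 0, "twist": 0, "fingers": 0},
    {"tx": 0, "ty": 0, "tz": 0, "twist": 0, "fingers": 0.75},
    {"tx": 0, "ty": 0, "tz": 0, "twist": 0, "fingers": 0.75},
    {"tx": 0, "ty": 0, "tz": 0, "twist": 0, "fingers": 0.75},
    {"tx": 0, "ty": 0, "tz": -0.02, "twist": 0, "fingers": 0.75},
    {"tx": 0, "ty": 0, "tz": -0.1, "twist": 0, "fingers": 0.75},
    {"tx": 0, "ty": 0, "tz": -0.15, "twist": 0, "fingers": 0.75},
    {"tx": 0, "ty": 0, "tz": -0.1, "twist": 0, "fingers": 0.75},
    {"tx": 0.05, "ty": 0, "tz": 0, "twist": 0, "fingers": 0.75},
    {"tx": 0.05, "ty": 0, "tz": 0, "twist": 0, "fingers": 0.75},
    {"tx": 0, "ty": 0, "tz": 0, "twist": 0, "fingers": 0.75},
    {"tx": 0, "ty": 0, "tz": 0, "twist": 0, "fingers": 0.75},
  ],
)

```text
clock: 15.28
eef_pos: [519.4, -32.0, 240.2]
tool_rot: [3.14, 0.003, -0.426]
force: [-0.6, -0.1, -0.4]
width: 64.2
gripper_force: 0.0
```

```bash
python3 - <<'E'
from h import *
d=grab("wrist","pics/w6.png"); s=ctrl.read_state(); print(s["eef_pos"],s["tool_rot"])
c=np.clip(d["color"].astype(float)*1.5,0,255).astype(np.uint8)
u,v=map(int,proj(d,(538,-41,140))); print(u,v)
x0,y0=max(0,u-110),max(0,v-80)
print(x0,y0); cv2.imwrite("pics/c6.png",cv2.resize(c[y0:y0+160,x0:x0+220],None,fx=3.6,fy=3.6,interpolation=cv2.INTER_CUBIC))
E
```

```text
[519.4394664  -31.85958141 240.45979605] [ 3.14068140e+00  2.27307051e-03 -4.25914346e-01]
278 190
168 110
```

View pics/c6.png

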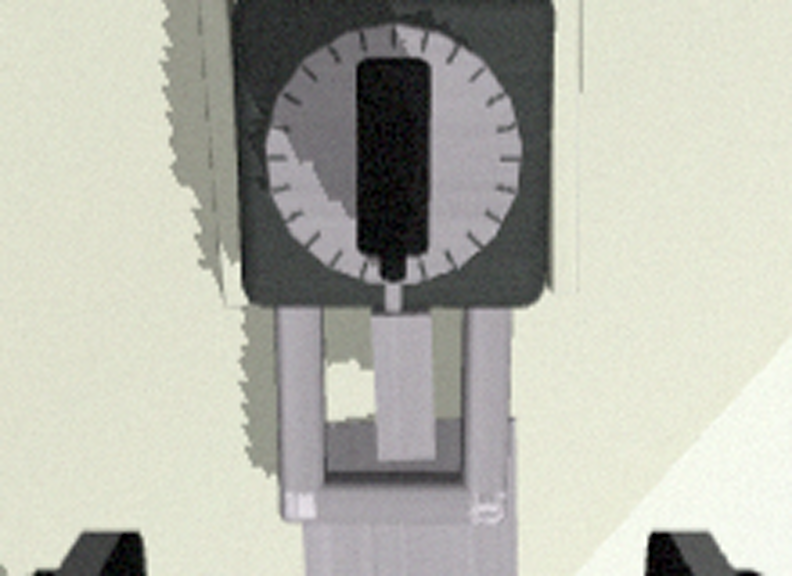

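```bash
python3 - <<'E'
from h import *
d=load("pics/w6.png")
q=lambda u,v,z: at(d,168+u/3.6,110+v/3.6,z)
ang=lambda e: np.degrees(np.arctan2(e[1],e[0])).round(1)
D=q(394,154,154.5); print("disc",D)
a,b=q(396,60,180),q(393,252,180); print("bar",(a+b)/2,ang(a-b),np.linalg.norm(a-b))
t=-.426;x=np.array([np.cos(t),np.sin(t),0]);y=np.array([x[1],-x[0],0]);e=D-[519.4,-31.9,0]
print("tool mm",e@x,e@y)
e=(a+b)/2-[519.4,-31.9,0];print("tool mm bar",e@x,e@y)
E
```

```text
disc [564.18082762 -52.21669644 154.5       ]
bar [565.6576871  -52.95785095 180.        ] -25.3 30.9455343380429
tool mm 49.174085260636716 -0.003942544908378826
tool mm bar 50.82522031346115 0.06068695549150815
```

Call:
carry_out(
  moves=[
    {"tx": 0.08, "ty": 0, "tz": 0, "twist": 0.002, "fingers": 0.5},
    {"tx": 0.083, "ty": 0, "tz": 0, "twist": 0.002, "fingers": 0.5},
    {"tx": 0, "ty": 0, "tz": 0.07, "twist": 0, "fingers": 0.5},
    {"tx": 0, "ty": 0, "tz": 0.07, "twist": 0, "fingers": 0.5},
    {"tx": 0, "ty": 0, "tz": 0.06, "twist": 0, "fingers": 0.5},
    {"tx": 0, "ty": 0, "tz": 0.02, "twist": 0, "fingers": 0.5},
    {"tx": 0, "ty": 0, "tz": 0.018, "twist": 0, "fingers": 0.5},
    {"tx": 0, "ty": 0, "tz": 0, "twist": 0, "fingers": 0.5},
    {"tx": 0, "ty": 0, "tz": 0, "twist": 0, "fingers": 0.5},
  ],
)

```text
clock: 16.45
eef_pos: [565.1, -52.3, 170.5]
tool_rot: [-3.141, -0.001, -0.438]
force: [0.1, 0.2, -0.4]
width: 42.8
gripper_force: 0.0
```

Call:
carry_out(
  moves=[
    {"tx": 0, "ty": 0, "tz": 0, "twist": 0, "fingers": 0},
    {"tx": 0, "ty": 0, "tz": 0, "twist": 0, "fingers": 0},
    {"tx": 0, "ty": 0, "tz": 0, "twist": 0, "fingers": 0},
    {"tx": 0, "ty": 0, "tz": 0, "twist": 0, "fingers": 0},
    {"tx": 0, "ty": 0, "tz": 0, "twist": 0, "fingers": 0},
    {"tx": 0, "ty": 0, "tz": 0, "twist": 0, "fingers": 0},
    {"tx": 0, "ty": 0, "tz": -0.01, "twist": 0, "fingers": 0},
    {"tx": 0, "ty": 0, "tz": -0.01, "twist": 0, "fingers": 0},
    {"tx": 0, "ty": 0, "tz": -0.01, "twist": 0, "fingers": 0},
    {"tx": 0, "ty": 0, "tz": 0, "twist": 0, "fingers": 0},
    {"tx": 0, "ty": 0, "tz": 0, "twist": 0, "fingers": 0},
  ],
)

```text
clock: 17.82
eef_pos: [564.5, -52.1, 178.9]
tool_rot: [3.142, 0.001, -0.438]
force: [1.1, -0.0, -3.8]
width: 10.8
gripper_force: 60.5
```

Force is about -3.8 N, which matches the lock's weight. I'll lift it to about 115 mm.

Call:
carry_out(
  moves=[
    {"tx": 0, "ty": 0, "tz": -0.03, "twist": 0, "fingers": 0},
    {"tx": 0, "ty": 0, "tz": -0.04, "twist": 0, "fingers": 0},
    {"tx": 0, "ty": 0, "tz": -0.05, "twist": 0, "fingers": 0},
    {"tx": 0, "ty": 0, "tz": -0.06, "twist": 0, "fingers": 0},
    {"tx": 0, "ty": 0, "tz": -0.06, "twist": 0, "fingers": 0},
    {"tx": 0, "ty": 0, "tz": -0.06, "twist": 0, "fingers": 0},
    {"tx": 0, "ty": 0, "tz": -0.04, "twist": 0, "fingers": 0},
    {"tx": 0, "ty": 0, "tz": -0.02, "twist": 0, "fingers": 0},
    {"tx": 0, "ty": 0, "tz": 0, "twist": 0, "fingers": 0},
    {"tx": 0, "ty": 0, "tz": 0, "twist": 0, "fingers": 0},
    {"tx": 0, "ty": 0, "tz": 0, "twist": 0, "fingers": 0},
    {"tx": 0, "ty": 0, "tz": 0, "twist": 0, "fingers": 0},
  ],
)

```text
clock: 19.32
eef_pos: [564.6, -52.3, 286.7]
tool_rot: [3.141, 0.001, -0.438]
force: [-0.7, 0.2, -4.4]
width: 10.2
gripper_force: 60.5
```

```bash
python3 - <<'E'
from h import *
b=grab("scene","pics/s7.png")
u,v=map(int,proj(b,(560,-50,240)))
cv2.imwrite("pics/c7.png",cv2.resize(b["color"][v-75:v+75,u-100:u+100],(800,600),interpolation=cv2.INTER_CUBIC))
E
```

```text
(no output)
```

View pics/c7.png

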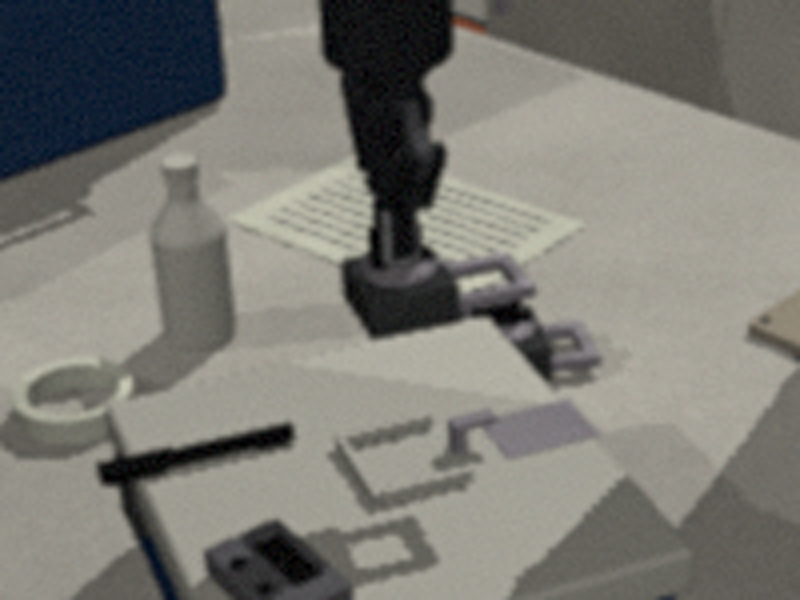

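The lock hangs level in the gripper at (400,290) with the shackle out (490,275), well clear of the recess and staple; the logger and marker look where they were.

```bash
python3 -c "
from cell import job
print(job.finish_job())"
```

```text
the job is handed in; nothing more can be done
None
```

The lock is open, lifted about 116 mm above where it lay and held level in the gripper with its shackle out, and the job is handed in; the hand-in returned no verdict.

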